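# Unlock the enlarger's negative stage and push the carrier home

## Task

Put a fingertip on the rim of the black knurled lock ring of the enlarger stage and roll it anticlockwise (seen from above) two full turns, so that its white mark comes back to the red pointer for the second time; this lifts the lock pin. Then, with a fingertip against its tab, push the yellow negative carrier into its slot until it is fully home against the stop. Do not grasp or lift anything, and leave the other things on the bench where they are.

Things in the scene. Friction and masses are not known exactly. Their poses are not given: they have to be found in the camera images.
- head: Negative stage of an enlarger, fixed to the bench: grey block, bright aluminium top plate, 150 (x) x 140 (y) mm, plate's upper face 38 above the bench. Origin on the bench below its centre, on the knurled ring's axis; z up. The carrier slides along x in its slot, open at the front (-x): 84 wide, floor 12 above the bench, a stop at the rear end. Red pointer on the plate at +x of the ring.
- ring (a joint): Turn of the knurled lock ring about its vertical axis, rad, positive anticlockwise seen from above (loosening). Starts locked, within 0.15 of 0, the white mark on the ring at the red pointer; one turn is 6.283, the thread ends at 18.8. It turns with a steady drag of 0.06 N m and stays where it is left.
- ring_top (a point): Centre of the ring's upper face, on its axis, 68 mm above the bench. Black, outer dia 100 mm, inner 70, 22 high; the lens cell inside is 66 dia, 6 below the face. On a spring washer: pressed down it sinks 4 mm at most (about 2 N to start, then 2.5 N per mm, then a hard stop). A fingertip pressed lightly on the rim and led round in a circle takes the ring along by friction, all the way round if wished.
- pin (a joint): Brass lock pin, 8 mm dia, upright, 62.5 mm in front (-x) of the ring's axis, its head just above the top plate. The ring lifts it 4 mm a turn: value in m, 0 locked, 0.008 after two turns. It stands in a 12 mm square hole in the carrier and blocks it until the ring has made about 1.3 turns.
- carrier: Yellow negative carrier, loose (about 150 g) in the slot: plate 165 (x) x 80 (y) x 10 mm with an upright push tab at its front end. Origin at the centre of the plate's underside, 12 above the bench; axes as head. It starts with its origin 45.5 mm (within 1) in front (-x) of the head's; fully home against the stop it is 15.5 in front: a travel of 30 mm to the head's +x.
- tab (a point): Middle of the front (-x) face of the carrier's push tab, 82.5 mm in front of the carrier's origin and 26 mm above the bench. The tab is 12 thick, 50 wide, and reaches from 12 to 40 mm above the bench.
- can_a: film canister, black with grey lid, 33 dia x 52 high, loose. Origin at the centre of its underside. Bystander, leave alone.
- can_b: film canister, black with green lid, 33 dia x 52 high, loose. Origin at the centre of its underside. Bystander, leave alone.
- cap: black lens cap, disc 58 dia x 12 high, loose. Origin at the centre of its underside. Bystander, leave alone.
- focuser: small focusing magnifier: black base 75 x 50 mm, steel post and eyepiece, 90 high, loose. Origin at the centre of its underside. Bystander, leave alone.
- tank: black film developing tank, 94 dia x 142 high, red cap on top, loose. Origin at the centre of its underside. Bystander, leave alone.
- jug: clear plastic measuring beaker, 84 dia x 120 high, loose. Origin at the centre of its underside. Bystander, leave alone.
Mind the look-alikes: they are no part of the job. What is shaped like the head but purple is not meant. Leave any grey look-alike of the carrier alone.

How it is judged:
On the way, in this order (a step that is already met when the one before it is completed fails the run):
1. the ring has been turned two turns (within 0.28 turn) anticlockwise while the carrier is still out (value of joint ring between 10.81 and 14.33 rad and x of carrier in the frame of head below -0.0405 m), for 0.2 s.
2. the carrier is home against the stop (x of carrier in the frame of head above -0.0185 m), for 0.2 s.
At the end, for the whole second after the job is handed in: The ring rests two turns anticlockwise of locked (within 0.28 turn), and the carrier lies flat in its slot, at rest, within 3 mm of fully home (value of joint ring between 10.81 and 14.33 rad and velocity of joint ring between -0.1 and 0.1 rad/s and x of carrier in the frame of head between -0.0185 and -0.0125 m and z of carrier in the frame of head below 0.015 m and linear speed of carrier below 0.01 m/s); the robot touches nothing.
It fails at once if the carrier is lifted or tipped (z of carrier in the frame of head above 0.02 m or angle between carrier's own z axis and vertical above 0.12 rad).
It fails at once if the carrier is pulled out of its slot (x of carrier in the frame of head below -0.053 m).
It fails at once if the ring is turned more than two and a half turns (value of joint ring above 15.71 rad).
It fails at once if another thing on the bench is moved by more than 20 mm (distance of any of can_a, can_b, cap, focuser, tank, jug from where it was at the start of the episode above 0.02 m).
It also fails if it takes over 69 s, if anything falls off the work surface, if the arm or the gripper's body presses on something with over 40 N, if the wrist force passes 120 N, or if a joint passes its speed limit or range.

## Robot

A 7-joint arm with a two-finger parallel gripper is mounted at the origin on the work surface. World frame = base frame: x ahead of the robot, y to its left, z up, the work surface at z = 0. Lengths are in m, angles in rad, forces in N, time in s.
With the tool pointing down it reaches from about 0.4 to 0.875 m from the base axis. Payload 6.5 kg.
Tool frame: the origin (TCP) lies at the very end of the fingers, on their centre line; the grasp point (between the pads) lies 19 mm behind it; z points along the fingers, y is the direction in which the jaws open and shut (so a half turn about z gives the same grasp; the last joint's range is limited). The gripper opens to 88 mm and grips with 3 to 60 N. Pads are 18 mm wide; open, the fingers measure 123 mm over their backs; the gripper's body (75 mm by 187 mm) begins 45 mm behind the grasp point.
Start: joints at [1.171, 0.536, -0.004, 1.538, 0.003, 1.067, -0.071], TCP at [0.213, -0.614, 0.239] pointing down, gripper open.
Joint ranges: [-2.7, 2.7], [-0.37, 2.16], [-1.27, 1.26], [0.24, 2.4], [-1.31, 4.45], [0.19, 1.91], [-2.76, 2.76]. Speed limits (rad/s): [2.39, 2.39, 3.14, 3.14, 3.14, 3.14, 3.14].

## Interface

Orientations are given as a rotation vector (axis times angle).
In Python, from rig import manip, viewer gives the robot as it stands.
- The arm moves only by the tool play_rows, never from a script. Its arguments are lists of equal length, an entry for each row: "translation": the shift along the tool's x, y, z in m, a list of three; "roll": the turn about the tool's z in degrees. A call has 1 to 12 rows; each row shifts and turns the commanded pose from where the row before left it, along the tool's axes as they then stand; what a row does not reach is not made up. A row lasts 1/8 s, in which the tool goes at most 62.5 mm and 10.7 degrees, less where a joint would pass 70% of its speed; a pose out of reach is approached as far as the arm can. A call with a gripper value outside its range is refused whole. "grip" is the closure, from 0 (fully open) to 1 (shut), set as the call begins (left out, the last holds). The fingers move at their own pace and stop on an object; "newtons" is the grip in N (left out, the last holds). Time passes only in rows, so rows that do not move let the fingers close. It gives the time, the measured TCP pose, the force and the opening at its end, in the units of the state.
- manip.read_state(): the state, without advancing time (a new reading comes with each control period).
- viewer.capture(name): name is "side" or "top" or "wrist"; returns a dict with "image" (384x512x3 uint8, red, green, blue), "vertical_fov" (degrees; the focal length in pixels is half the picture's height over the tangent of half this angle, whatever the lens; pixels are square), "cx", "cy" (the principal point, pixels), "extrinsics" (4x4, takes a point from world to camera coordinates). Camera axes: x right, y up, looking along -z (the intrinsics and any distortion apply to the point x, -y, -z); pixel columns grow to the right and rows downward; lengths in m; the calibration is good to about 2 mm. A picture is of the moment at which its call begins. There is no depth.
- manip.hand_in(): hands the job in, once; it reports no verdict.
The state is a dict: "t": time; "qpos": joint angles; "joint_vel": joint speeds; "effort": joint torques, N m; "eef_pos": TCP position; "tcp_rot": TCP orientation; "wrist_force": force on the tool from outside, world axes, zero at the start; "wrist_torque": the same for the moment, N m; "opening": opening from 0.0 (shut) to 1.0 (fully open).
Only numpy, scipy, OpenCV 4.12 (cv2) and the standard library are available. Lean on these libraries where they do the work, as an engineer would, in place of code of your own. Each camera call takes 0.05 s, during which the arm holds its last target. There are 200 camera calls.

## Working session

There is one attempt and no reset: what is moved stays moved. The work goes in short steps, Python scripts to look and compute and a tool call to move; the robot and the scene stay as the last step left them, time stands still between calls to the robot, and variables do not carry over. Pictures are saved under pics/ and viewed, on a budget of 10 in all, crops included, one or two more only if the job needs it, and the job is handed in when it is done.

Besides the shell and the picture viewer there is one more tool, called after "Request:" as name([rows], argument=value, ...), one row to a line, values as JSON. play_rows: Moves the arm, as the interface text tells. Its arguments: {"type":"object","properties":{"translation":{"type":"array"},"roll":{"type":"array"},"grip":{"type":"number"},"newtons":{"type":"number"}},"required":["translation","roll"]}

```bash
ls; mkdir -p pics
cat > h.py <<'E'
import numpy as np, cv2
from rig import manip, viewer
def cap(n,f):
    c=viewer.capture(n); cv2.imwrite(f'pics/{f}.png',c['image'][:,:,::-1]); np.savez(f'pics/{f}.npz',**{k:v for k,v in c.items()}); return c
def ray(c,u,v,z):
    f=192/np.tan(np.radians(float(c['vertical_fov']))/2)
    E=np.array(c['extrinsics']); R=E[:3,:3]; o=-R.T@E[:3,3]
    d=R.T@np.array([(u-c['cx'])/f,-(v-c['cy'])/f,-1]); return o+d*(z-o[2])/d[2]
E
python3 - <<'E'
from h import *
a=cap('top','t0');b=cap('side','s0')
print(a.keys(),a['vertical_fov'],a['cx'],a['cy'],a['extrinsics'],b['extrinsics'])
cv2.imwrite('pics/both.png',cv2.resize(a['image'][:,:,::-1],(800,600)))
print(manip.read_state())
E
```

```text
pics
dict_keys(['image', 'vertical_fov', 'cx', 'cy', 'extrinsics']) 54.18046959093345 252.67301918640524 188.0331488847011 [[ 0.00785567 -0.99976134  0.02038506 -0.00788038]
 [ 0.99524915  0.00979533  0.09686687 -0.52559639]
 [-0.09704343  0.01952725  0.99508857 -1.28130401]
 [ 0.          0.          0.          1.        ]] [[-0.93545378 -0.35328305  0.01083133  0.51124477]
 [ 0.26832162 -0.68987124  0.67236983 -0.19084322]
 [-0.23006464  0.63187717  0.74013614 -1.1888311 ]
 [ 0.          0.          0.          1.        ]]
{'t': 0.1, 'qpos': array([ 1.17083802,  0.53709931, -0.00440328,  1.53870435,  0.00258343,
        1.06727229, -0.07118993]), 'joint_vel': array([ 5.31658042e-05, -1.85942032e-03, -3.76270494e-04, -2.52541726e-03,
       -1.28053659e-03, -1.53348223e-04,  2.28068167e-04]), 'effort': array([ 2.20886723e-03, -5.72075200e+01,  9.93570127e-01, -2.52230197e+01,
       -5.62196877e-02,  1.34865922e-02,  2.05225643e-05]), 'eef_pos': array([ 0.21274421, -0.61365669,  0.23794851]), 'tcp_rot': array([-3.09652406e+00, -5.21665091e-01,  5.59425209e-04]), 'wrist_force': array([-0.12232235,  0.57497772, -0.27471106]), 'wrist_torque': array([0.00084831, 0.01101559, 0.00848996]), 'opening': 0.9972349063192156}
```

View pics/both.png

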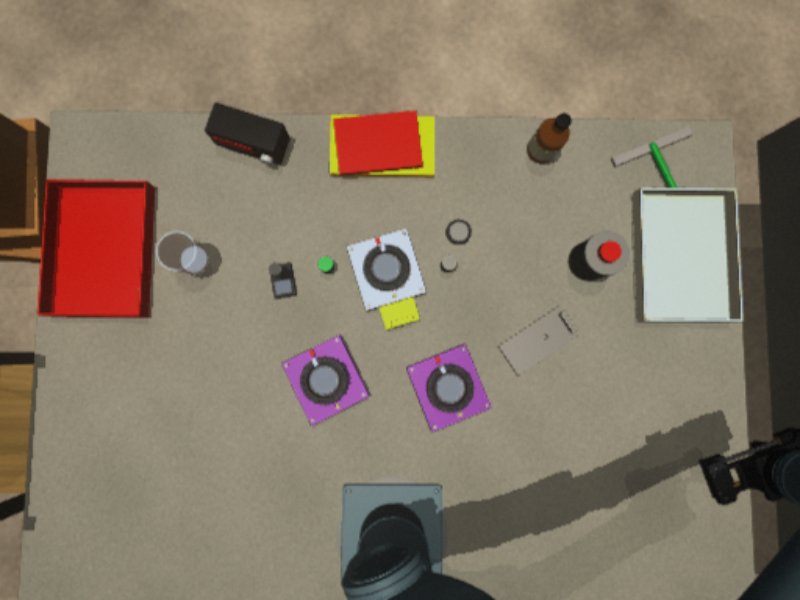

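View pics/s0.png

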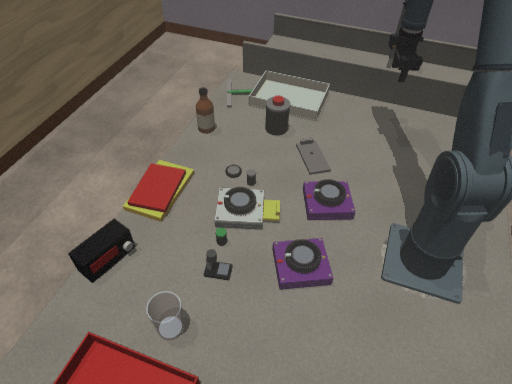

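The top view shows the real stage (white plate) with its ring at about (386,269) in the 800x600 copy. The yellow tab is toward the robot at (400,313), the red pointer is away from it at (378,241), and the purple decoys sit nearer the robot. Next I'll measure the stage.

```bash
cat > m.py <<'E'
from h import *
def meas(c,rect=None):
    im=cv2.cvtColor(c['image'],cv2.COLOR_RGB2HSV)
    H,S,V=cv2.split(im)
    def near(m,lo,hi):
        z=np.zeros_like(m); z[130:230,210:290]=m[130:230,210:290]; return z
    w=near(((V>170)&(S<60)).astype(np.uint8),0,0)
    cs,_=cv2.findContours(w,cv2.RETR_EXTERNAL,cv2.CHAIN_APPROX_NONE)
    k=max(cs,key=cv2.contourArea); bx=cv2.boxPoints(cv2.minAreaRect(k))
    P=np.array([ray(c,u,v,.038) for u,v in bx]); print('plate',P.round(4).tolist(),P.mean(0))
    d=near((V<75).astype(np.uint8),0,0)
    # ring: dark pixels inside plate, upper face
    hull=np.zeros_like(w); cv2.fillConvexPoly(hull,bx.astype(int),1)
    cs,_=cv2.findContours(d*hull,cv2.RETR_EXTERNAL,cv2.CHAIN_APPROX_NONE)
    k=max(cs,key=cv2.contourArea); e=cv2.fitEllipse(cv2.convexHull(k)); print('ring',e,ray(c,*e[0],.060))
    r=near(((V>90)&(S>150)&((H<8)|(H>172))).astype(np.uint8),0,0); v,u=np.nonzero(r); print('red',len(u),ray(c,u.mean(),v.mean(),.039))
    y=near(((V>90)&(S>150)&(H>22)&(H<36)).astype(np.uint8),0,0); v,u=np.nonzero(y)
    cs,_=cv2.findContours(y,cv2.RETR_EXTERNAL,cv2.CHAIN_APPROX_NONE); k=max(cs,key=cv2.contourArea)
    Y=cv2.boxPoints(cv2.minAreaRect(k)); print('yel',len(u),[ray(c,*p,.022).round(4).tolist() for p in Y])
    x0=P.mean(0)
E
python3 - <<'E'
from m import *
c=dict(np.load('pics/t0.npz')); meas(c)
cv2.imwrite('pics/crop.png',cv2.resize(c['image'][135:225,205:290,::-1],None,fx=6,fy=6,interpolation=cv2.INTER_CUBIC))
print([ray(c,u/1.5625,v/1.5625,.02).round(3).tolist() for u,v in [(448,264),(326,265),(458,231),(283,281),(600,255),(538,340),(450,387)]])
E
```

```text
plate [[0.6316, 0.107, 0.038], [0.6746, -0.0255, 0.038], [0.5302, -0.0703, 0.038], [0.4883, 0.0611, 0.038]] [0.58116901 0.01807403 0.038     ]
ring ((247.1588134765625, 170.9514923095703), (28.274391174316406, 28.49278450012207), 31.88772201538086) [0.58051986 0.01667579 0.06      ]
red 9 [ 0.52811348 -0.02284131  0.039     ]
yel 344 [[0.4973, 0.0327, 0.022], [0.5212, -0.0424, 0.022], [0.4705, -0.0582, 0.022], [0.4468, 0.0166, 0.022]]
[[0.595, -0.123, 0.02], [0.59, 0.152, 0.02], [0.671, -0.145, 0.02], [0.552, 0.247, 0.02], [0.619, -0.468, 0.02], [0.426, -0.324, 0.02], [0.321, -0.127, 0.02]]
```

View pics/crop.png

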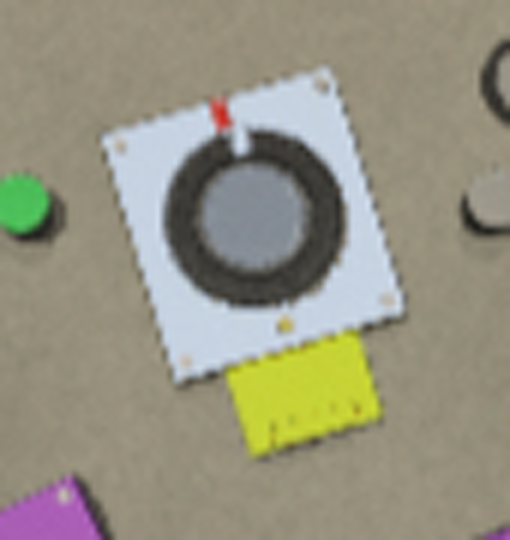

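Stage centre is about (0.581, 0.017) with yaw 17.2°. The tool's x axis is already within 2° of the stage's x, so I'll approach with the gripper shut.

Request:
play_rows([
  [0.023,-0.018,0],
  [0.023,-0.018,0],
  [0.023,-0.018,0],
  [0.023,-0.018,0],
  [0.023,-0.018,0],
  [0.023,-0.018,0],
  [0.023,-0.018,0],
  [0.023,-0.018,0],
  [0.023,-0.018,0],
  [0.023,-0.018,0],
  [0.023,-0.018,0],
  [0.023,-0.018,0],
], roll=[0,0,0,0,0,0,0,0,0,0,0,0], grip=1, newtons=20)

```text
t: 1.6
eef_pos: [0.4031, -0.3186, 0.2384]
tcp_rot: [-3.098, -0.522, 0.001]
wrist_force: [0.1, -0.3, 0.2]
opening: 0.003
```

Request:
play_rows([
  [0.023,-0.018,0],
  [0.023,-0.018,0],
  [0.023,-0.018,0],
  [0.023,-0.018,0],
  [0.023,-0.018,0],
  [0.023,-0.018,0],
  [0.023,-0.018,0.02],
  [0.023,-0.018,0.02],
  [0.023,-0.018,0.02],
  [0.023,-0.018,0.02],
  [0.023,-0.018,0.02],
  [0.023,-0.018,0.02],
], roll=[0,0,0,0,0,0,0,0,0,0,0,0])

```text
t: 3.1
eef_pos: [0.5931, -0.0244, 0.1177]
tcp_rot: [-3.098, -0.522, 0.001]
wrist_force: [0.0, -0.7, 0.2]
opening: 0.005
```

Run:
```python
from h import *
c=cap('wrist','w1'); E=np.array(c['extrinsics']); f=192/np.tan(np.radians(c['vertical_fov'])/2)
p=np.array([[.581,.017,.068,1],[.5936,-.0236,.068,1]]).T; q=E@p
print(c['vertical_fov'],(c['cx']-f*q[0]/q[2]),(c['cy']+f*q[1]/q[2]))
```

```text
62.65409007291518 [187.58832467 251.99031811] [211.15528753 213.04532007]
```

View pics/w1.png

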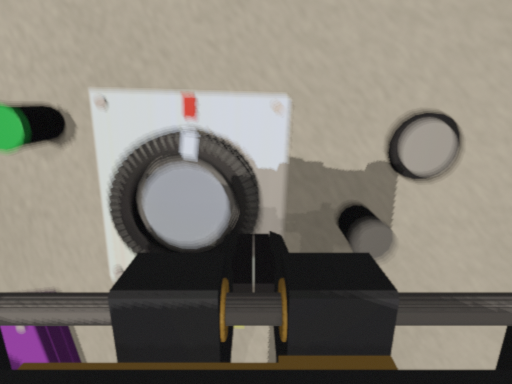

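The wrist view shows the ring centred near (185,205), the white mark at the red pointer (188,105-145), and the fingertip at (253,240) right of the ring. I'll refine the axis with an ellipse fit of the ring.

Run:
```python
from h import *
c=dict(np.load('pics/w1.npz')); im=c['image']
V=cv2.cvtColor(im,cv2.COLOR_RGB2HSV)[:,:,2]
m=((V>80)).astype(np.uint8)
# outer ring edge: radial scan from (186,203) outward, dark->bright plate, skip finger side
pts=[];pin=[]
for a in np.radians(np.arange(100,440,3)):
    d=np.array([np.cos(a),-np.sin(a)])
    p=[V[int(203+r*d[1]),int(186+r*d[0])] for r in range(30,95)]
    k=np.where((np.array(p)>140))[0]; k=k[k>30]
    deg=np.degrees(a)%360
    if len(k) and (100<deg<225 or deg<75): pts.append(np.array([186,203])+(30+k[0])*d)
for z in (.068,.057):
    P=np.array([ray(c,*q,z) for q in pts])[:,:2]
    A=np.c_[2*P,np.ones(len(P))]
    s=np.linalg.lstsq(A,(P**2).sum(1),rcond=None)[0]; r=np.sqrt(s[2]+s[0]**2+s[1]**2)
    print(z,len(P),s[:2],r,np.std(np.hypot(*(P-s[:2]).T)-r))
```

```text
0.068 66 [0.58244232 0.01727232] 0.05110320054575442 0.0008378832564751655
0.057 66 [0.57800311 0.01829711] 0.053968197839443934 0.0008848574818972826
```

Request:
play_rows([
  [0,0,0.012],
  [0,0,0.012],
  [0,0,0.012],
  [0,0,0.01],
  [0,0,0.002],
  [0,0,0.001],
  [0,0,0.001],
  [0,0,0],
], roll=[0,0,0,0,0,0,0,0])

```text
t: 4.15
eef_pos: [0.5931, -0.0251, 0.069]
tcp_rot: [3.098, 0.522, 0.001]
wrist_force: [0.2, 0.5, -0.8]
opening: 0.001
```

Request:
play_rows([
  [0,0,0.001],
  [0,0,0.001],
  [0,0,0],
], roll=[0,0,0])

```text
t: 4.53
eef_pos: [0.5932, -0.0252, 0.067]
tcp_rot: [3.098, 0.522, 0.001]
wrist_force: [-0.7, -0.9, 4.0]
opening: 0.0
```

Request:
play_rows([
  [0.0028,-0.0014,0.0012],
  [0.011,-0.0015,0],
  [0.0102,-0.0042,0],
  [0.0088,-0.0068,0],
  [0.0068,-0.0088,0],
  [0.0042,-0.0102,0],
  [0.0015,-0.011,0],
  [0,0,0],
], roll=[0,0,0,0,0,0,0,0])

```text
t: 5.52
eef_pos: [0.6223, 0.0327, 0.0662]
tcp_rot: [-3.097, -0.524, -0.003]
wrist_force: [-0.2, 1.2, 4.2]
opening: 0.006
```

Request:
play_rows([
  [-0.0015,-0.011,0.0005],
  [-0.0042,-0.0102,0],
  [-0.0068,-0.0088,0],
  [-0.0088,-0.0068,0],
  [-0.0102,-0.0042,0],
  [-0.011,-0.0015,0],
  [0,0,0],
], roll=[0,0,0,0,0,0,0])

```text
t: 6.4
eef_pos: [0.5676, 0.0584, 0.0657]
tcp_rot: [-3.097, -0.523, -0.002]
wrist_force: [-1.5, 0.8, 5.5]
opening: 0.008
```

Run:
```python
from h import *
a=cap('top','t2');c=cap('wrist','w2')
cv2.imwrite('pics/v2.png',np.hstack([cv2.resize(a['image'][135:225,205:290,::-1],(363,384)),cv2.resize(c['image'][:,:,::-1],(437,384))]))
```

```text
(no output)
```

View pics/v2.png

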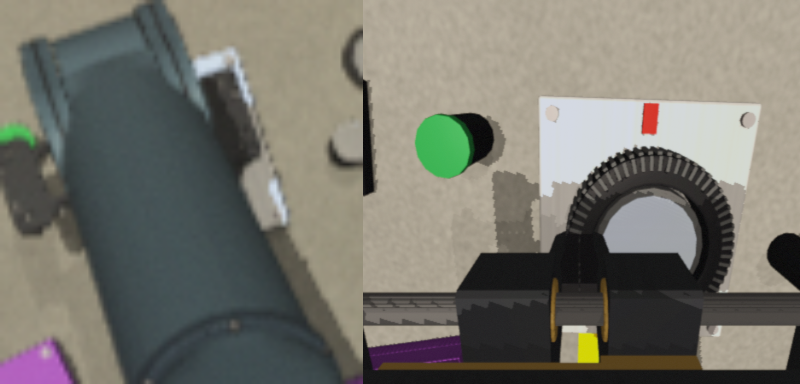

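In the wrist picture the mark has left the pointer and is hidden behind the fingers, as expected after about 180°. Now the next half turn.

Request:
play_rows([
  [-0.011,0.0015,0],
  [-0.0102,0.0042,0],
  [-0.0088,0.0068,0],
  [-0.0068,0.0088,0],
  [-0.0042,0.0102,0],
  [-0.0015,0.011,0],
  [0.0015,0.011,0],
  [0.0042,0.0102,0],
  [0.0068,0.0088,0],
  [0.0088,0.0068,0],
  [0.0102,0.0042,0],
  [0.011,0.0015,0],
], roll=[0,0,0,0,0,0,0,0,0,0,0,0])

```text
t: 8.0
eef_pos: [0.5952, -0.023, 0.0653]
tcp_rot: [3.098, 0.521, -0.001]
wrist_force: [-3.0, -0.5, 7.1]
opening: 0.005
```

Run:
```python
from h import *
c=cap('wrist','w3'); print(manip.read_state()['eef_pos'],manip.read_state()['wrist_force'])
```

```text
[ 0.59695562 -0.02236329  0.06558854] [-0.49793672 -0.17994839  7.73966037]
```

View pics/w3.png

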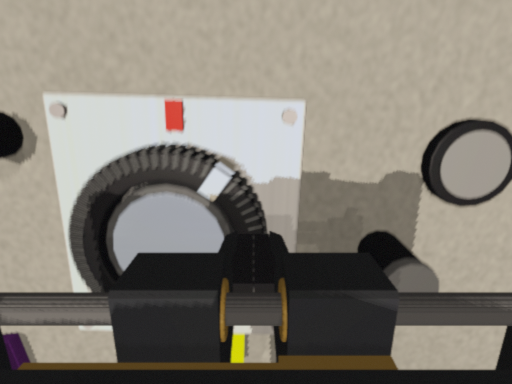

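The mark is at (217,178), about 39° short of the pointer. The ring has turned about 320° for 366° of finger travel, so there is some slip. I'll do another full circle and look again.

Request:
play_rows([
  [0.011,-0.0015,0],
  [0.0102,-0.0042,0],
  [0.0088,-0.0068,0],
  [0.0068,-0.0088,0],
  [0.0042,-0.0102,0],
  [0.0015,-0.011,0],
  [-0.0015,-0.011,0],
  [-0.0042,-0.0102,0],
  [-0.0068,-0.0088,0],
  [-0.0088,-0.0068,0],
  [-0.0102,-0.0042,0],
  [-0.011,-0.0015,0],
], roll=[0,0,0,0,0,0,0,0,0,0,0,0])

```text
t: 9.55
eef_pos: [0.5692, 0.0588, 0.0661]
tcp_rot: [-3.097, -0.523, -0.007]
wrist_force: [3.2, 0.2, 4.7]
opening: 0.004
```

Request:
play_rows([
  [-0.011,0.0015,0],
  [-0.0102,0.0042,0],
  [-0.0088,0.0068,0],
  [-0.0068,0.0088,0],
  [-0.0042,0.0102,0],
  [-0.0015,0.011,0],
  [0.0015,0.011,0],
  [0.0042,0.0102,0],
  [0.0068,0.0088,0],
  [0.0088,0.0068,0],
  [0.0102,0.0042,0],
  [0.011,0.0015,0],
], roll=[0,0,0,0,0,0,0,0,0,0,0,0])

```text
t: 11.05
eef_pos: [0.5952, -0.023, 0.0653]
tcp_rot: [3.098, 0.521, -0.001]
wrist_force: [-1.9, -1.0, 7.9]
opening: 0.006
```

Run:
```python
from h import *
c=cap('wrist','w4'); print(manip.read_state()['eef_pos'],manip.read_state()['wrist_force'])
```

```text
[ 0.5969341  -0.02235106  0.06554837] [-0.58718217 -1.36252368  6.73649213]
```

View pics/w4.png

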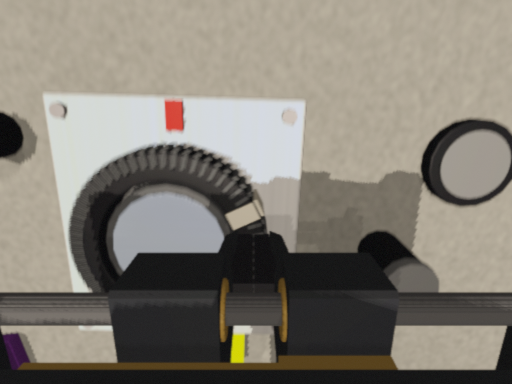

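The mark is at (243,215), about 75° short of two turns. One more 90° arc, then lift.

Request:
play_rows([
  [0.011,-0.0015,0],
  [0.0102,-0.0042,0],
  [0.0088,-0.0068,0],
  [0.0068,-0.0088,0],
  [0.0042,-0.0102,0],
  [0.0015,-0.011,0],
  [0,0,0],
  [0,0,-0.01],
  [0,0,-0.02],
  [0,0,-0.03],
  [0,0,-0.03],
], roll=[0,0,0,0,0,0,0,0,0,0,0])

```text
t: 12.48
eef_pos: [0.6212, 0.031, 0.1568]
tcp_rot: [3.098, 0.521, 0.0]
wrist_force: [1.0, -0.0, -0.4]
opening: 0.007
```

Request:
play_rows([
  [-0.03,-0.001,0],
  [-0.03,-0.001,0],
  [-0.03,-0.001,0],
  [-0.03,-0.001,0],
  [-0.03,-0.001,0],
  [-0.03,0,0],
  [-0.014,0,0],
  [0,0,0],
], roll=[0,0,0,0,0,0,0,0])

```text
t: 13.48
eef_pos: [0.4364, -0.0279, 0.1556]
tcp_rot: [3.098, 0.521, 0.001]
wrist_force: [-0.2, -0.1, 0.7]
opening: 0.003
```

Run:
```python
from h import *
c=cap('wrist','w5'); print(manip.read_state()['eef_pos'],manip.read_state()['wrist_force'])
```

```text
[ 0.43742065 -0.02746709  0.15560465] [0.54642329 0.74292497 0.31381199]
```

View pics/w5.png

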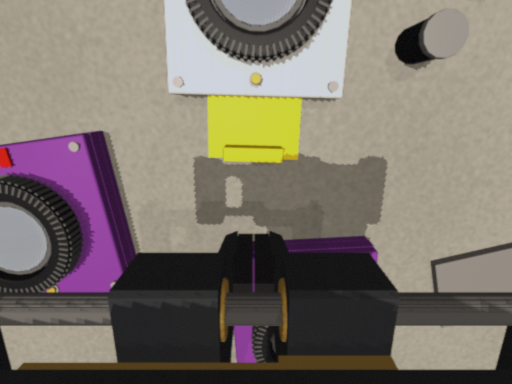

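The tab (253,155) is lined up with the fingertip (253,240) and the pin head (256,78) is clear. A purple block corner at (285,240) is close, so I'll check the clearance there and the ring mark in the other views.

Run:
```python
from h import *
c=dict(np.load('pics/w5.npz'))
for u,v,z in [(285,240,.038),(372,238,.038),(130,250,.038),(110,135,.038),(224,161,.040),(283,161,.040),(256,78,.048)]: print((u,v),ray(c,u,v,z).round(4))
a=cap('side','s5'); t=cap('top','t5')
cv2.imwrite('pics/v5.png',np.hstack([cv2.resize(a['image'][175:240,200:290,::-1],(400,300),interpolation=2),cv2.resize(t['image'][135:225,205:290,::-1],(400,420),interpolation=2)[:300]]))
```

```text
(285, 240) [ 0.3987 -0.0719  0.038 ]
(372, 238) [ 0.4263 -0.1462  0.038 ]
(130, 250) [0.3428 0.0597 0.038 ]
(110, 135) [0.4403 0.0985 0.038 ]
(224, 161) [0.4506 0.0026 0.04  ]
(283, 161) [ 0.4668 -0.0443  0.04  ]
(256, 78) [ 0.5209 -0.0014  0.048 ]
```

View pics/v5.png

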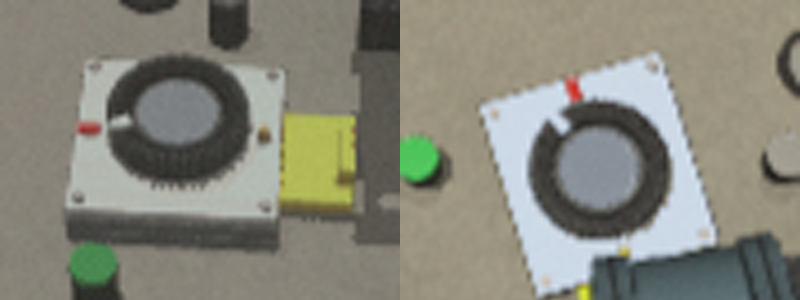

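The ring mark is about 22° past the pointer after two turns (about 742°), inside the ±100° tolerance. Now I'll descend in front of the tab.

Request:
play_rows([
  [0,0,0.022],
  [0,0,0.022],
  [0,0,0.022],
  [0,0,0.022],
  [0,0,0.022],
  [0,0,0.02],
  [0,0,0],
], roll=[0,0,0,0,0,0,0])

```text
t: 14.5
eef_pos: [0.4363, -0.0271, 0.0239]
tcp_rot: [-3.097, -0.523, 0.003]
wrist_force: [0.3, -0.6, -0.5]
opening: 0.006
```

Request:
play_rows([
  [0.004,0,0],
  [0.004,0,0],
  [0.003,0.0003,0],
  [0.003,0,0],
  [0.003,0,0],
  [0.003,0.0003,0],
  [0.003,0,0],
  [0.003,0,0],
  [0.003,0.0003,0],
  [0.003,0,0],
], roll=[0,0,0,0,0,0,0,0,0,0])

```text
t: 15.75
eef_pos: [0.4672, -0.0179, 0.025]
tcp_rot: [-3.098, -0.522, -0.0]
wrist_force: [-0.8, -0.1, 0.8]
opening: 0.003
```

Request:
play_rows([
  [0.003,0,0],
  [0.003,0.0003,0],
  [0.002,0,0],
  [0.001,0,0],
  [0.001,0,0],
  [0.001,0,0],
  [0,0,0],
], roll=[0,0,0,0,0,0,0])

```text
t: 16.62
eef_pos: [0.4767, -0.0149, 0.0249]
tcp_rot: [3.098, 0.522, -0.002]
wrist_force: [-3.4, -1.3, 2.7]
opening: 0.009
```

Request:
play_rows([
  [0.001,0,0],
  [0.001,0,0],
  [0.001,0,0],
  [0,0,0],
], roll=[0,0,0,0])

```text
t: 17.12
eef_pos: [0.4768, -0.0149, 0.0245]
tcp_rot: [3.098, 0.52, -0.011]
wrist_force: [-10.2, -2.3, 7.7]
opening: 0.007
```

Stopped against something firm after about 28–30 mm of travel. I'll back off, rise and verify.

Request:
play_rows([
  [-0.002,0,0],
  [-0.004,0,0],
  [-0.01,0,0],
  [-0.015,0,0],
  [0,0,-0.03],
  [0,0,-0.04],
  [0,0,-0.04],
  [0,0,-0.02],
  [0,0,0],
], roll=[0,0,0,0,0,0,0,0,0])

```text
t: 18.25
eef_pos: [0.4514, -0.0242, 0.156]
tcp_rot: [3.097, 0.521, 0.005]
wrist_force: [0.7, -0.1, -0.4]
opening: 0.005
```

Run:
```python
from h import *
c=cap('wrist','w6'); t=cap('top','t6'); print(manip.read_state()['wrist_force'])
im=cv2.cvtColor(c['image'],cv2.COLOR_RGB2HSV); m=((im[...,0]>22)&(im[...,0]<36)&(im[...,1]>150)&(im[...,2]>90)).astype(np.uint8); m[235:]=0
k=max(cv2.findContours(m,0,1)[0],key=cv2.contourArea); x,y,w,h=cv2.boundingRect(k); print(x,y,w,h)
R=np.array([[.9553,.2957],[-.2957,.9553]])
for z in (.022,.012,.04): print(z,(R@(ray(c,x+w/2,y+h,z)[:2]-[.5815,.0172])).round(4))
cv2.imwrite('pics/v6.png',np.hstack([cv2.resize(c['image'][:,:,::-1],(400,300)),cv2.resize(t['image'][135:225,205:290,::-1],(400,420),interpolation=2)[:300]]))
```

```text
[-0.64315007 -0.22840071 -0.1963402 ]
207 116 91 30
0.022 [-1.029e-01  1.000e-04]
0.012 [-1.042e-01  1.000e-04]
0.04 [-0.1004  0.0002]
```

View pics/v6.png

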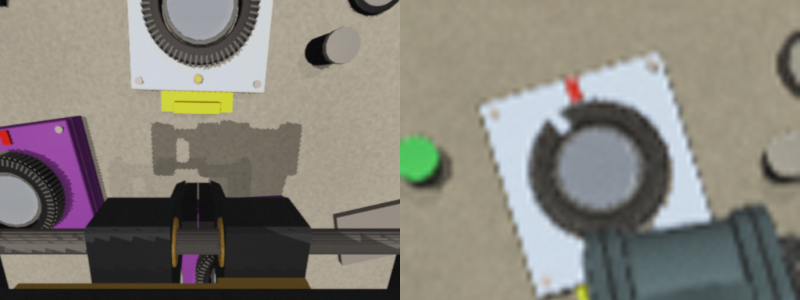

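Run:
```python
from h import *
R=np.array([[.9553,.2957],[-.2957,.9553]])
for n in ('w5','w6'):
    c=dict(np.load(f'pics/{n}.npz')); im=cv2.cvtColor(c['image'],cv2.COLOR_RGB2HSV)
    m=((im[...,0]>22)&(im[...,0]<36)&(im[...,1]>150)&(im[...,2]>90)); m[235:]=0
    v=np.nonzero(m[:,254])[0]; v=v[v>90]
    w=np.nonzero((im[:,240,1]<60)&(im[:,240,2]>150))[0]
    X=lambda v,z:(R@(ray(c,254,v,z)[:2]-[.5815,.0172]))[0].round(4)
    print(n,v.min(),v.max(),'plate edge',X(v.min(),.038),'front z.04/.012',X(v.max()+1,.04),X(v.max()+1,.012))
```

```text
w5 97 161 plate edge -0.0771 front z.04/.012 -0.1294 -0.1347
w6 117 145 plate edge -0.077 front z.04/.012 -0.1004 -0.1042
```

Relative to the plate edge the carrier sits at about −16 mm, consistent with the firm stop. Handing in.

```bash
python3 -c "
from rig import manip; print(manip.hand_in())"
```

```text
the job is handed in; nothing more can be done
None
```

I rolled the lock ring anticlockwise two turns and pushed the yellow carrier home, then backed the arm clear and handed the job in at about 18 s. The hand-in gives no verdict, so what follows is from my own measurements.

- **Ring:** I led the shut fingertips round the rim through about 815° of arc at 4–8 N. There was some slip. The last top view shows the mark about 22° past the red pointer, so roughly 742° in all, against a tolerance of about ±100°.
- **Carrier:** I pushed the tab until it would not move further, with the force rising to about 10 N. In the wrist images the carrier moved about 29 mm and sits at x ≈ −16 mm (home is −15.5 mm, limit −18.5 mm). The raw readings, without referring them to the plate edge, came out 1–2 mm further out. I read that as camera calibration error, because the plate's own edge was off by the same amount.
- **Clearance:** the robot ended clear of everything with the wrist force near zero. The bystanders visible in the pictures looked undisturbed; I did not measure their positions afterwards.

I viewed 10 pictures, the whole budget.

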